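# Seat and clamp a stick in the dowel-drilling jig

### The arm

A 6-joint arm with a two-finger parallel gripper is mounted at the origin on a cart in front of the work surface, level with it; the furniture and walls round the work are solid. World frame = base frame: x ahead of the robot, y to its left, z up, the work surface at z = 0. Lengths are in mm, angles in rad, forces in N, time in s.
With the tool pointing down it reaches from about 350 to 775 mm from the base axis. Payload 7.3 kg.
Tool frame: the origin (TCP) lies at the very end of the fingers, on their centre line; the grasp point (between the pads) lies 19 mm behind it; x points along the fingers, z is the direction in which the jaws open and shut, and the axes are right-handed (so a half turn about x gives the same grasp; the last joint's range is limited). The gripper opens to 92 mm and grips with 3 to 60 N. Pads are 19 mm wide; open, the fingers measure 130 mm over their backs; the gripper's body (75 mm by 190 mm) begins 47 mm behind the grasp point.
Start: joints at [1.093, 0.342, 1.524, -0, 1.275, -0.146], TCP at [171.002, 496.39, 226.741] pointing down, gripper open.
Joint ranges: [-2.53, 2.53], [-0.77, 2.02], [0.04, 2.7], [-1, 4.14], [0.28, 2.66], [-3.11, 3.11]. Speed limits (rad/s): [2.57, 2.57, 3.14, 3.14, 3.14, 3.14].

### API

Orientations are given as [roll, pitch, yaw] about the fixed x, y, z axes, in that order (R = Rz(yaw) Ry(pitch) Rx(roll)).
In Python, from plant import * gives the robot as it stands.
- The arm moves only by the tool carry_out, never from a script. Its argument "rows" is a list of rows, each a list of 4 numbers: the shift along the world's x, y, z in mm, then the turn about the world's z in degrees. In form: [[x, y, z, twist], ...]. A call has 1 to 20 rows; each row is the pose to reach, as a shift and turn from the pose measured when the call began; what a row does not reach only later rows make up. A row lasts 1/12 s, in which the tool goes at most 41.7 mm and 7.16 degrees, less where a joint would pass 70% of its speed; a pose out of reach is approached as far as the arm can. A call with a gripper value outside its range is refused whole. "hand" is the finger opening in mm, from 0 to 91.8, set as the call begins (left out, the last holds). The fingers move at their own pace and stop on an object; the grip force is fixed at half the most. Time passes only in rows, so rows that repeat a pose let the fingers close. It gives the time, the measured TCP pose, the force and the opening at its end, in the units of the state.
- get_obs(): the state, without advancing time (a new reading comes with each control period).
- capture(name): name is "scene" or "top"; returns the picture (384x512x3 uint8, red, green, blue); there is no depth.
- camera_info(name): a dict with "camera_matrix" (3x3 intrinsics, pixels), "pose" (4x4, takes a point from camera to world coordinates). Camera axes: x right, y down, z forward; pixel columns grow to the right and rows downward; lengths in mm; the calibration is good to about 2 mm. A picture is of the moment at which its call begins. camera_info takes no time and is no camera call.
- close_job(): hands the job in, once; it reports no verdict.
The state is a dict: "time": time; "joint_positions": joint angles; "dq": joint speeds; "tau": joint torques, N m; "tool_pos": TCP position; "tcp_rot": TCP orientation; "contact_force": force on the tool from outside, world axes, zero at the start; "moment": the same for the moment, N m; "grip_width": finger opening in mm.
Only numpy, scipy, OpenCV 4.12 (cv2) and the standard library are available. Lean on these libraries where they do the work, as an engineer would, in place of code of your own. Each camera call takes 0.05 s, during which the arm holds its last target. There are 200 camera calls.

### The job

Get the short wooden stick ready for end drilling in the dowelling jig: with a fingertip push it along its channel until its end sits flush against the metal bushing block, then swing the steel clamp strap over the stick with the back or side of a finger until it meets its stop pin, and last push the cam lever all the way down so that the rubber foot clamps the stick. Leave the lever up until the strap is over the stick. Only push, never lift the stick, and leave the tools and other things where they are.

Things in the scene. Friction and masses are not known exactly. Their poses are not given: they have to be found in the camera images.
- jig: Dowelling jig screwed to the bench: plywood board, 18 mm thick, over x -60 to 180, y -160 to 170 mm of its frame. Origin at the bench surface below the middle of the seated stick. y runs along the stick's channel (29 mm wide about x = 0; the stick is pushed to -y), x points across it to the clamp post, z up.
- stop_face (a point): Point on the bushing block's face that the stick's end must meet: jig frame x 0, y -100, z 37 mm. The block (aluminium, 62x26x34 mm, brass drill bushings in its far face, top at z 52) closes the -y end of the channel.
- stick: Loose rectangular wooden stick, 200 mm long, 26 wide, 38 high, about 0.1 kg, in the channel with its top at z 56 mm, its end 18 to 45 mm short of the bushing block. Origin at the centre of its underside; its x axis runs along it and points to jig +y (away from the block). It slides with 1 N or a little more.
- stick_mid (a point): Centre of the stick.
- stick_drill_end (a point): Centre of the stick's end face towards the bushing block (jig -y).
- stick_push_end (a point): Centre of the stick's other end face (jig +y), the one to push. It projects at least 45 mm beyond the ends of the fence and guide.
- clamp_post (a point): On the upright axis about which the strap swings, at the strap's mid height while the lever is up: jig frame x 85, y -20, z 76 mm. The collar on the post is 34 mm across.
- strap_nose (a point): Centre of the steel strap near its free end, 85 mm from the swing axis. The strap is 24 mm wide, 12 mm thick (z 70 to 82 mm with the lever up) and ends 108 mm from the swing axis. Here an 8 mm threaded spindle stands up to z 110 mm, with a hex nut. With the lever up the foot under it clears the stick's top by 3 mm.
- strap (a joint): Swing of the strap about the post, rad. 0: square across the stick (nose to jig -x), against the upright stop pin on its jig +y side. Positive: swung away, counter-clockwise from above; at 1.57 the nose points to jig -y. Range 0 to 2.0, starts at 1.2 to 1.9, stays where it is left; takes about 1 N at the nose.
- lever_pin (a point): Cam lever's pin, on the swing axis, at z 100 mm.
- lever_grip (a point): Middle of the cam lever's black grip (17 mm thick), 65 mm from the pin; the grip ends 91 mm from the pin. The lever points away from the strap's nose: with the strap over the stick it leans to jig +x.
- cam_lever (a joint): Cam lever, rad. 0: raised, 65 degrees above level. 1.134 (its stop): fully down, level, grip axis at z 100 mm. Starts at 0 to 0.25, stays where it is left; it takes about 0.2 N m to move and 0.3 N m near the end (5 N at the grip). Pushing it down lowers the strap evenly, 5.5 mm in all.
- foot: Rubber foot under the strap's nose, 21 mm across, origin at the centre of its underside; springy, it presses the stick with about 15 N when the lever is fully down.
- bolt_1: M10 bolt, 57 mm tall, standing on its head on the back left of the jig board. Not part of the job.
- knob_star: black star knob, 38 mm across, 26 mm high, on the back left of the jig board. Not part of the job.
- glue_small: slim glue bottle, 25x34x120 mm, standing on the bench behind and left of the board. Not part of the job.
- screwdriver_yellow: screwdriver, 175 mm long, lying on the bench along the board's front edge. Not part of the job.
- try_square: small try square, 75x145x14 mm, lying on the bench right of the board. Not part of the job.
- pencil: carpenter pencil, 180 mm, lying on the bench along the board's front edge, to the right. Not part of the job.
- hammer: small hammer, 265 mm long, lying on the bench well to the left of the board. Not part of the job.
- fence_mid (a point): Middle of the top of the wooden back fence: jig x 22.5, y -22.5, z 46 mm. The fence is 16 mm thick and runs from y -100 to 55 on the +x side of the stick; a low front guide (x -26.5 to -14.5, top at z 30) runs as long on the other side.

How it is judged (in metres and radians):
On the way, in this order (a step that is already met when the one before it is completed fails the run):
1. the stick's end sits flush against the bushing block, with the strap still swung away and the lever up (y of stick_drill_end in the frame of jig below -0.098 m and value of joint strap above 0.8 rad and value of joint cam_lever below 0.5 rad), for 0.2 s.
2. the strap is over the stick against its stop pin, the lever still up, the stick still home (y of stick_drill_end in the frame of jig below -0.098 m and value of joint strap below 0.06 rad and value of joint cam_lever below 0.5 rad), for 0.2 s.
3. the cam lever is fully down and the foot presses on the stick (y of stick_drill_end in the frame of jig below -0.098 m and value of joint strap below 0.06 rad and value of joint cam_lever above 1.04 rad and contact force between foot and stick above 8 N), for 0.2 s.
At the end, for the whole second after the job is handed in: The stick's end is within 2 mm of the bushing block and the stick lies in its channel at rest, the strap is square across it (within 0.06 rad of its stop), the cam lever is down (at least 1.04 of 1.134 rad) and the rubber foot presses on the stick with more than 8 N (all of step 3 and z of stick_mid in the frame of jig below 0.04 m and angle between the x axis of stick and the y axis of jig, either way round below 0.04 rad and linear speed of stick below 0.01 m/s); the robot touches nothing.
It fails at once if the stick is lifted or tipped in the channel (z of stick_mid in the frame of jig above 0.045 m or angle between stick's own z axis and vertical above 0.12 rad).
It fails at once if the cam lever is pushed down while the strap is not over the stick (value of joint cam_lever above 0.6 rad and value of joint strap above 0.15 rad).
It fails at once if a tool or another bystander is shifted by more than 20 mm (distance of any of bolt_1, knob_star, glue_small, screwdriver_yellow, try_square, pencil, hammer from where it was at the start of the episode above 0.02 m).
It also fails if it takes over 58 s, if anything falls off the work surface, if the arm or the gripper's body presses on something with over 40 N, if the wrist force passes 120 N, or if a joint passes its speed limit or range.

## Working session

There is one attempt and no reset: what is moved stays moved. The work goes in short steps, Python scripts to look and compute and a tool call to move; the robot and the scene stay as the last step left them, time stands still between calls to the robot, and variables do not carry over. Pictures are saved under pics/ and viewed, about 8 in all and at most 12, crops included, and the job is handed in when it is done.

Besides the shell and the picture viewer there is one more tool, called after ">>>" in YAML: its name, and indented under it one key for each argument. carry_out: Moves the arm, as the interface text tells. Its arguments: {"type":"object","properties":{"rows":{"type":"array"},"hand":{"type":"number"}},"required":["rows"]}

```bash
mkdir -p pics; python3 - <<'E'
from plant import *
import cv2, numpy as np
for n in("scene","top"):
    im=capture(n); cv2.imwrite(f"pics/{n}0.png",im[...,::-1]); c=camera_info(n); print(n,np.round(c["camera_matrix"],1).tolist(),np.round(c["pose"],3).tolist())
o=get_obs(); print(o)
a=cv2.imread("pics/scene0.png");b=cv2.imread("pics/top0.png")
E
```

```text
scene [[475.7, 0.0, 249.7], [0.0, 475.7, 189.6], [0.0, 0.0, 1.0]] [[0.231, -0.835, 0.5, -12.046], [-0.973, -0.193, 0.127, -117.288], [-0.01, -0.516, -0.857, 1086.912], [0.0, 0.0, 0.0, 1.0]]
top [[421.4, 0.0, 254.4], [0.0, 421.4, 191.6], [0.0, 0.0, 1.0]] [[0.095, -0.975, 0.199, 320.245], [-0.995, -0.093, 0.02, 11.867], [-0.001, -0.2, -0.98, 1124.126], [0.0, 0.0, 0.0, 1.0]]
{'time': 0.1, 'joint_positions': array([ 1.09296491e+00,  3.42674648e-01,  1.52491066e+00,  3.76785704e-06,
        1.27538058e+00, -1.45991479e-01]), 'dq': array([ 0.00019448, -0.00088873, -0.00278482, -0.00118216, -0.00041561,
       -0.00142797]), 'tau': array([ 2.14722793e-03, -4.32002234e+01, -2.44695926e+01,  7.18816649e-02,
        5.25213126e-02, -4.85421674e-05]), 'tool_pos': array([170.84615449, 496.05149773, 226.10701957]), 'tcp_rot': array([ 2.99297735,  1.56942309, -2.05125267]), 'contact_force': array([-0.48720824, -0.03709364, -0.01910178]), 'moment': array([ 0.04301005, -0.03098006,  0.03364204]), 'grip_width': 91.60215662957077}
```

View pics/top0.png

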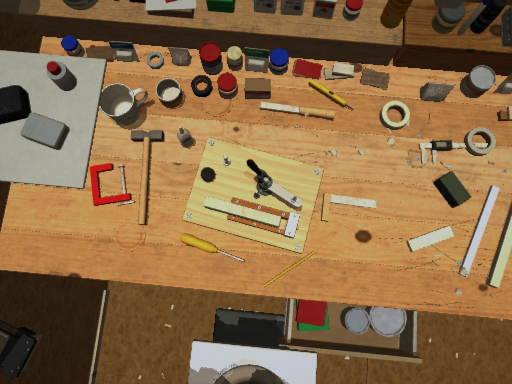

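View pics/scene0.png

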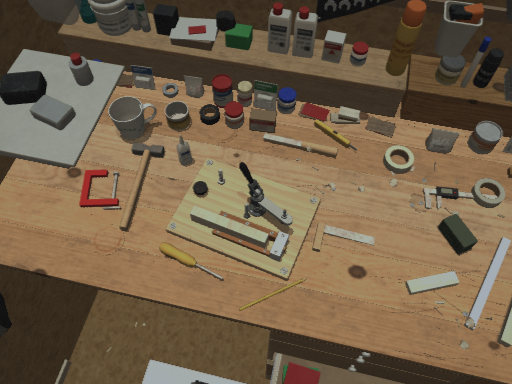

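The pictures show the board with its corners at top-view pixels of about (207,139), (325,170), (302,250) and (184,217). The stick runs from (205,205) to (283,224), the block is near (292,224), the strap nose near (296,202) and the lever near (255,168). Next I'll measure the board and zoom in.

```bash
cat > h.py <<'E'
import numpy as np, cv2
from plant import *
def ray(n,uv,z):
    c=camera_info(n);K=np.array(c["camera_matrix"]);T=np.array(c["pose"])
    d=T[:3,:3]@np.linalg.solve(K,[uv[0],uv[1],1.]);o=T[:3,3]
    return o+d*(z-o[2])/d[2]
def pix(n,P):
    c=camera_info(n);K=np.array(c["camera_matrix"]);T=np.array(c["pose"])
    q=K@(T[:3,:3].T@(np.array(P,float)-T[:3,3]));return q[:2]/q[2]
E
python3 - <<'E'
from h import *
b=cv2.imread("pics/top0.png");s=cv2.imread("pics/scene0.png")
for n,im,win in(("top",b,(165,120,345,265)),("scene",s,(150,145,340,285))):
    hsv=cv2.cvtColor(im,cv2.COLOR_BGR2HSV)
    print(n,[hsv[y,x].tolist() for x,y in((225,185),(300,180),(190,160),(240,212))])
    m=np.zeros(im.shape[:2],np.uint8);x0,y0,x1,y1=win
    g=cv2.inRange(hsv,(20,60,150),(32,160,255));m[y0:y1,x0:x1]=g[y0:y1,x0:x1]
    m=cv2.morphologyEx(m,cv2.MORPH_OPEN,np.ones((3,3)))
    c=max(cv2.findContours(m,0,2)[0],key=cv2.contourArea)
    r=cv2.minAreaRect(c);bp=cv2.boxPoints(r);ap=cv2.approxPolyDP(cv2.convexHull(c),5,True)[:,0]
    W=[ray(n,p,18)for p in ap];print(ap.tolist(),np.round(W,1).tolist())
    if len(W)==4:print([round(np.linalg.norm(W[i]-W[i-1]))for i in range(4)])
A=cv2.resize(b[130:260,175:335],None,fx=5,fy=4.6,interpolation=cv2.INTER_CUBIC)
cv2.imwrite("pics/topc.png",cv2.resize(b[135:255,180:330],None,fx=5,fy=5,interpolation=cv2.INTER_CUBIC))
cv2.imwrite("pics/scec.png",cv2.resize(s[155:275,165:325],None,fx=5,fy=5,interpolation=cv2.INTER_CUBIC))
E
```

```text
top [[22, 115, 200], [22, 115, 200], [17, 129, 201], [33, 58, 205]]
[[206, 143], [219, 140], [316, 166], [320, 180], [303, 246], [289, 249], [190, 221], [185, 210]] [[668.5, 179.7, 18.0], [680.4, 145.1, 18.0], [632.0, -125.1, 18.0], [594.1, -138.4, 18.0], [413.3, -105.5, 18.0], [402.1, -69.8, 18.0], [450.5, 196.4, 18.0], [478.4, 213.3, 18.0]]
scene [[29, 70, 167], [16, 103, 161], [17, 34, 67], [23, 82, 167]]
[[203, 164], [215, 160], [239, 169], [299, 242], [290, 268], [276, 273], [173, 231], [173, 215]] [[661.6, 183.3, 18.0], [681.7, 155.0, 18.0], [667.8, 84.1, 18.0], [492.4, -111.6, 18.0], [420.7, -102.9, 18.0], [400.8, -73.0, 18.0], [450.8, 199.8, 18.0], [493.9, 213.9, 18.0]]
```

View pics/topc.png

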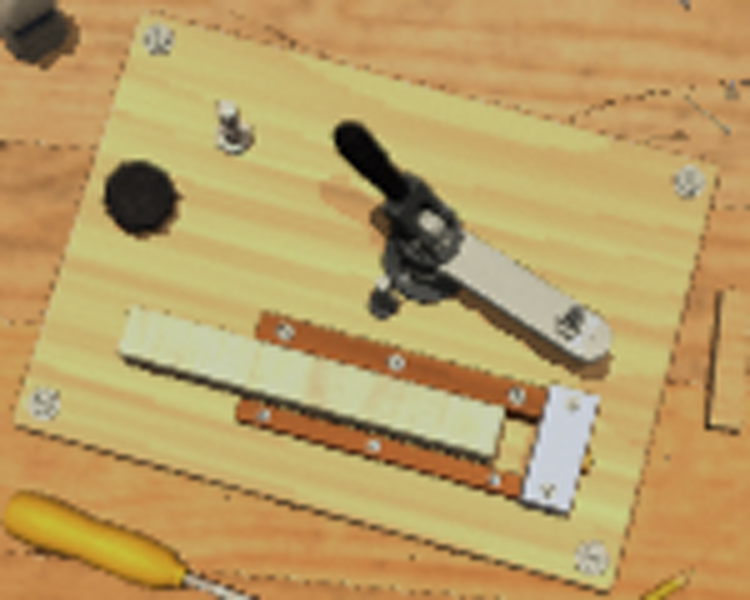

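View pics/scec.png

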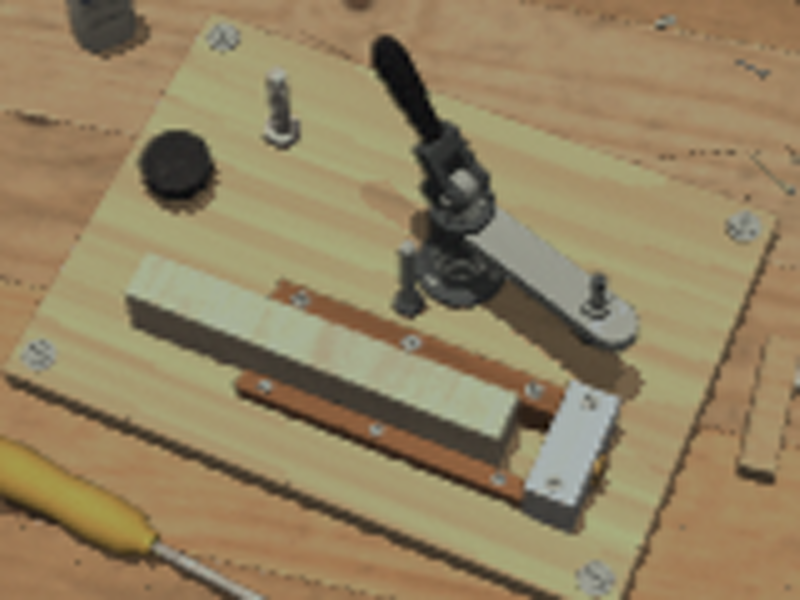

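The crops show the board corners in topc at (148,12), (718,175), (608,592) and (17,428). On the stick's top face, the push end is at (132,308)/(120,350) and the drill end at (505,405)/(497,455). The block face runs (545,385) to (524,492), the spindle/nose is at about (572,320), and the grip tip is at (347,130).

```bash
cat >> h.py <<'E'
def jig():
    src=np.array([[180,170],[180,-160],[-60,-160],[-60,170]],float)
    px=np.array([[148,12],[718,175],[608,592],[17,428]])/5+[179.6,134.6]
    W=np.array([ray("top",p,18)[:2] for p in px])
    a,b=src-src.mean(0),W-W.mean(0)
    th=np.arctan2((a[:,0]*b[:,1]-a[:,1]*b[:,0]).sum(),(a*b).sum())
    R=np.array([[np.cos(th),-np.sin(th)],[np.sin(th),np.cos(th)]])
    t=W.mean(0)-R@src.mean(0)
    return R,t,th,(src@R.T+t-W)
def w2j(p):
    R,t,_,_=jig();return np.append(R.T@(np.array(p)[:2]-t),p[2])
def j2w(p):
    R,t,_,_=jig();return np.append(R@np.array(p[:2])+t,p[2])
E
python3 - <<'E'
from h import *
R,t,th,e=jig();print("origin",t.round(1),"yaw",np.degrees(th).round(2),e.round(1).tolist())
T=lambda x,y,z:w2j(ray("top",np.array([x,y])/5+[179.6,134.6],z)).round(1)
S=lambda x,y,z:w2j(ray("scene",np.array([x,y])/5+[164.6,154.6],z)).round(1)
for n,a,b,z in(("push1",(132,308),(152,252),56),("push2",(120,350),(128,290),56),("drill1",(505,405),(520,393),56),("drill2",(497,455),(500,440),56),
 ("blk1",(545,385),(568,380),52),("blk2",(524,492),(525,494),52),("bolt",(228,106),(279,74),75),("knob",(140,196),(176,160),44),
 ("nose end",(600,350),(627,338),82),("post",(428,232),(465,195),90),("spindle top",(572,312),(600,278),110)):
    print(n,T(*a,z),S(*b,z))
# grip tip: two view
for name,a,b in(("griptip",(345,128),(383,42)),("grip2",(400,185),(432,130))):
    best=min(((np.linalg.norm(T(*a,z)-S(*b,z)),z) for z in range(60,220)));print(name,best,T(*a,best[1]),S(*b,best[1]))
E
```

```text
origin [479.1  41.2] yaw -10.52 [[0.6, 2.5], [3.1, -3.8], [-3.9, -3.0], [0.2, 4.3]]
push1 [ 13.1 120.2  56. ] [ 14.2 121.   56. ]
push2 [ -9.6 119.6  56. ] [ -9.6 122.   56. ]
drill1 [ 17.3 -78.3  56. ] [ 15.9 -76.4  56. ]
drill2 [ -8.6 -81.1  56. ] [-10.6 -77.2  56. ]
blk1 [ 33.6 -95.4  52. ] [ 33.4 -94.3  52. ]
blk2 [-22.5 -99.4  52. ] [-29.8 -98.2  52. ]
bolt [125.5 100.9  75. ] [124.  102.5  75. ]
knob [ 73.6 136.   44. ] [ 72.8 138.8  44. ]
nose end [  53.2 -116.3   82. ] [  50.9 -116.    82. ]
post [ 86.1 -17.2  90. ] [ 88.  -16.4  90. ]
spindle top [ 62.2 -96.7 110. ] [ 61.  -96.6 110. ]
griptip (np.float64(2.1095023109728994), 173) [104.5  30.4 173. ] [103.4  32.2 173. ]Traceback (most recent call last):
  File "<stdin>", line 11, in <module>
  File "<stdin>", line 11, in <genexpr>
  File "<stdin>", line 4, in <lambda>
  File "h.py", line 20, in w2j
    R,t,_,_=jig();return np.append(R.T@(np.array(p)[:2]-t),p[2])
            ~~~^^
  File "h.py", line 13, in jig
    W=np.array([ray("top",p,18)[:2] for p in px])
                ~~~^^^^^^^^^^^^
  File "h.py", line 4, in ray
    c=camera_info(n);K=np.array(c["camera_matrix"]);T=np.array(c["pose"])
ValueError: time passes only in moves, steps and waits
```

Corrected estimate: the jig origin is at about (481.5, 43.1) with yaw about -10°. The strap is at about 1.23 rad, the lever is raised about 55°, and the stick gap is about 18 mm. I'll close the gripper and go above the push end.

>>> carry_out:
  rows:
    - [40, -35, 0, 2]
    - [80, -70, 0, 4]
    - [120, -105, 0, 6]
    - [150, -135, 0, 9]
    - [180, -160, 0, 9]
    - [210, -190, 0, 9]
    - [240, -215, 0, 9]
    - [265, -240, 0, 9]
    - [290, -265, 0, 9]
    - [315, -285, 0, 9]
    - [337, -305, 0, 9]
    - [337, -305, 0, 9]
    - [337, -305, -40, 9]
    - [337, -305, -80, 9]
    - [337, -305, -105, 9]
    - [337, -305, -105, 9]
  hand: 0

```text
time: 1.43
tool_pos: [503.8, 190.3, 115.7]
tcp_rot: [2.054, 1.559, -2.833]
contact_force: [-1.0, -0.4, -0.6]
grip_width: 0.6
```

```bash
cat >> h.py <<'E'
T0=np.array([481.5,43.1]);A=np.radians(-10.)
RJ=np.array([[np.cos(A),-np.sin(A)],[np.sin(A),np.cos(A)]])
def J(p): return np.append(RJ.T@(np.array(p)[:2]-T0),p[2])
def W(x,y,z): return np.append(RJ@np.array([x,y])+T0,z)
def st():
    o=get_obs();r,p,y=o["tcp_rot"];print("t",o["time"],"tcp",o["tool_pos"].round(1),"jig",J(o["tool_pos"]).round(1),"jaw jig deg",round(np.degrees(y-r-A)%180,1),"F",o["contact_force"].round(1),"w",round(o["grip_width"],1));return o
def look(k,n="top",box=(180,135,330,255),f=5):
    x0,y0,x1,y1=box;cv2.imwrite(f"pics/{k}.png",cv2.resize(capture(n)[y0:y1,x0:x1,::-1],None,fx=f,fy=f,interpolation=cv2.INTER_CUBIC))
E
python3 - <<'E'
from h import *
o=st();print((W(0,150,32)-o["tool_pos"]).round(1));look("a","scene",(165,125,325,275),5 and 4)
E
```

```text
t 1.4333 tcp [503.8 190.3 115.7] jig [ -3.6 148.9 115.7] jaw jig deg 90.0 F [-1.  -0.4 -0.6] w 0.6
[  3.7   0.5 -83.7]
```

View pics/a.png

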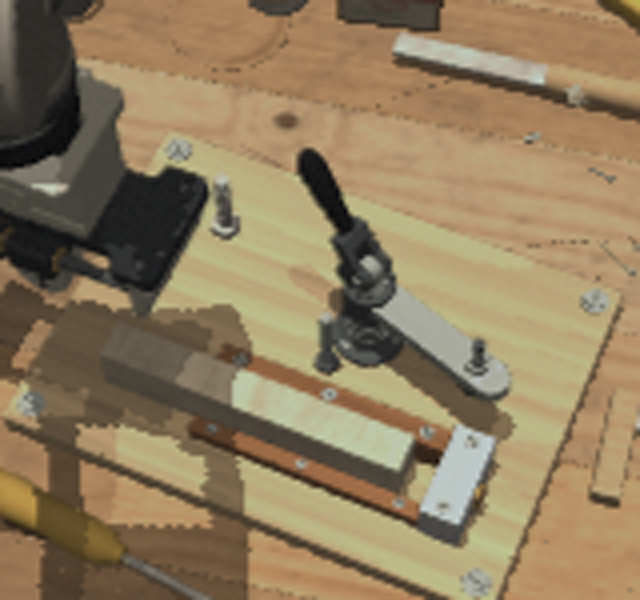

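The picture shows the gripper body over the back left of the board. It clears the bolt at (225,205) and the strap and lever are untouched. Now I'll descend behind the push end.

>>> carry_out:
  rows:
    - [4, 1, -20, 0]
    - [4, 1, -45, 0]
    - [4, 1, -65, 0]
    - [4, 1, -83, 0]
    - [4, 1, -83, 0]
    - [4, 1, -83, 0]

```text
time: 1.98
tool_pos: [510.4, 192.3, 37.1]
tcp_rot: [2.145, 1.565, -2.742]
contact_force: [-0.3, 0.5, 0.1]
grip_width: 0.6
```

```bash
python3 - <<'E'
from h import *
o=st();print(((pix("scene",o["tool_pos"])-[125,145])*4).round(), ((pix("scene",W(0,118,56))-[125,145])*4).round());look("b","scene",(125,145,285,285),4)
E
```

```text
t 1.9833 tcp [510.4 192.3  37.1] jig [  2.6 151.9  37.1] jaw jig deg 90.0 F [-0.3  0.5  0.1] w 0.6
[228. 250.] [271. 258.]
```

View pics/b.png

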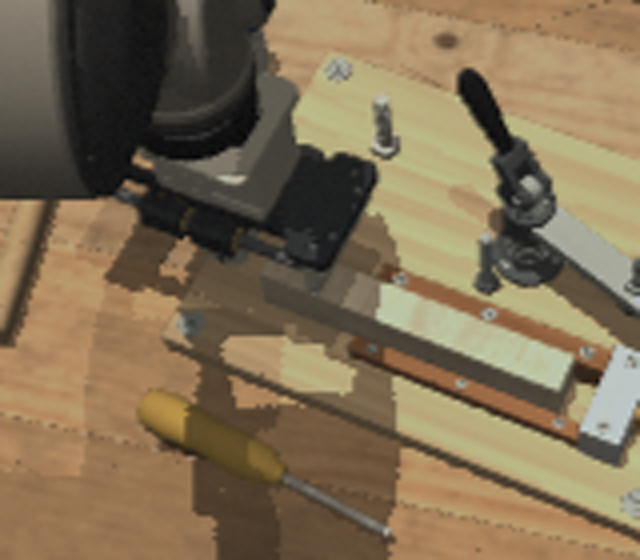

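The picture shows the fingers standing just behind the stick's push end, near (240,255), with the stick end at about (268,265). Now I'll push along jig -y.

>>> carry_out:
  rows:
    - [-2, -4, -2, 0]
    - [-3, -8, -2, 0]
    - [-4, -12, -2, 0]
    - [-5, -15, -2, 0]
    - [-5, -18, -2, 0]
    - [-6, -21, -2, 0]
    - [-6, -23, -2, 0]
    - [-7, -25, -2, 0]
    - [-7, -27, -2, 0]
    - [-7, -27, -2, 0]

```text
time: 2.87
tool_pos: [503.9, 165.0, 35.7]
tcp_rot: [2.203, 1.566, -2.684]
contact_force: [-0.0, -0.1, -0.0]
grip_width: 0.5
```

>>> carry_out:
  rows:
    - [0, -1, 0, 0]
    - [-0.5, -2, 0, 0]
    - [-0.5, -3, 0, 0]
    - [-0.7, -4, 0, 0]
    - [-0.7, -4, 0, 0]
    - [-0.7, -4, 0, 0]

```text
time: 3.37
tool_pos: [503.1, 160.9, 35.7]
tcp_rot: [2.208, 1.566, -2.679]
contact_force: [0.3, -0.7, 0.2]
grip_width: 0.4
```

```bash
python3 - <<'E'
from h import *
st()
E
```

```text
t 3.3667 tcp [503.1 160.9  35.7] jig [  0.8 119.8  35.7] jaw jig deg 90.0 F [ 0.3 -0.7  0.2] w 0.4
```

>>> carry_out:
  rows:
    - [-0.2, -1, 0, 0]
    - [-0.4, -2, 0, 0]
    - [-0.5, -3, 0, 0]
    - [-0.7, -4, 0, 0]
    - [-0.9, -5, 0, 0]
    - [-1, -6, 0, 0]
    - [-1, -6, 0, 0]

```text
time: 3.95
tool_pos: [504.9, 159.9, 37.0]
tcp_rot: [-0.316, 1.564, 1.079]
contact_force: [4.3, 26.1, 1.6]
grip_width: 0.3
```

>>> carry_out:
  rows:
    - [-0.2, -1, 0, 0]
    - [-0.4, -2, 0, 0]
    - [-0.5, -3, 0, 0]
    - [-0.7, -4, 0, 0]
    - [-0.7, -4, 0, 0]

```text
time: 4.37
tool_pos: [506.1, 159.8, 38.2]
tcp_rot: [-0.446, 1.556, 0.947]
contact_force: [2.6, 21.9, 1.9]
grip_width: 0.1
```

```bash
python3 - <<'E'
from h import *
st();look("c","top")
E
```

```text
t 4.3667 tcp [506.1 159.8  38.2] jig [  4.  119.2  38.2] jaw jig deg 89.8 F [ 2.6 21.9  1.9] w 0.1
```

View pics/c.png

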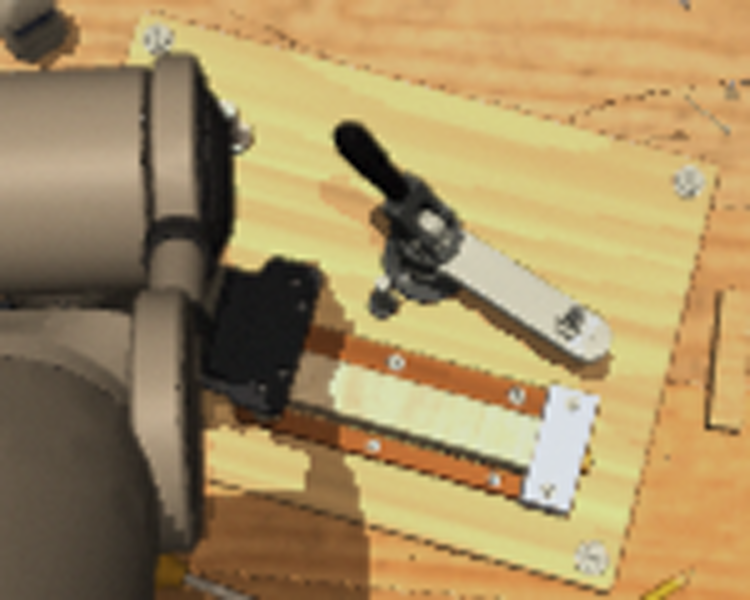

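Stick is home: its drill end meets the block at (535,440) and the contact force is 22 N. The strap and lever haven't moved. Now I'll back off, rise and go round behind the strap.

>>> carry_out:
  rows:
    - [1, 5, 0, 0]
    - [3, 15, 0, 0]
    - [3, 15, 30, 0]
    - [3, 15, 65, 0]
    - [3, 15, 100, 0]
    - [3, 15, 125, 0]
    - [10, -15, 125, 7]
    - [16, -45, 125, 14]
    - [22, -75, 125, 21]
    - [28, -105, 125, 28]
    - [34, -135, 125, 35]
    - [40, -165, 125, 42]
    - [45, -195, 125, 49]
    - [49, -225, 125, 56]
    - [49, -245, 125, 63]
    - [49, -245, 125, 70]
    - [49, -245, 125, 70]
    - [49, -245, 125, 70]

```text
time: 5.92
tool_pos: [554.8, -85.4, 162.8]
tcp_rot: [-0.382, 1.555, 2.228]
contact_force: [0.4, -0.5, -0.6]
grip_width: 0.3
```

```bash
python3 - <<'E'
from h import *
o=st();print((W(95,-114,64)-o["tool_pos"]).round(1),o["joint_positions"].round(2));look("d","scene",(185,125,345,275),4)
E
```

```text
t 5.9167 tcp [554.8 -85.4 162.8] jig [  94.5 -113.8  162.8] jaw jig deg 159.6 F [ 0.4 -0.5 -0.6] w 0.3
[  0.5  -0.3 -98.8] [-0.29  0.47  1.51  0.01  1.18 -2.91]
```

View pics/d.png

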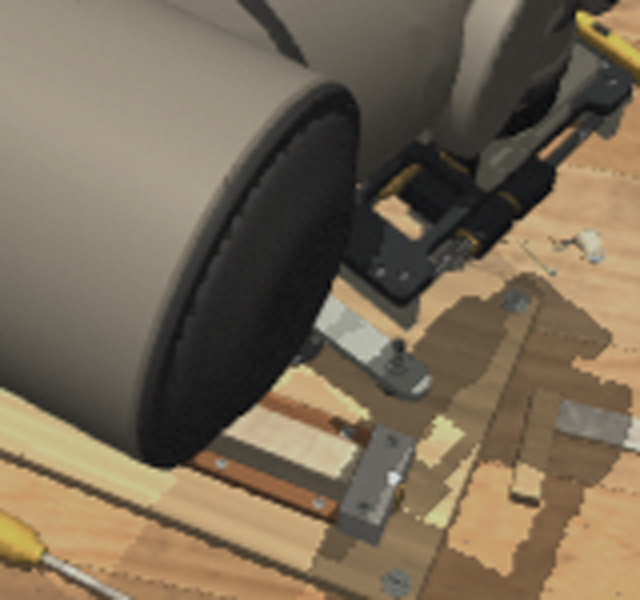

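The picture shows the strap nose at about (400,370) and the fingertip hanging on the far side at about (405,310). Now I'll go down beside the strap.

>>> carry_out:
  rows:
    - [0, 0, -25, 0]
    - [0, 0, -50, 0]
    - [0, 0, -75, 0]
    - [0, 0, -90, 0]
    - [0, 0, -98, 0]
    - [0, 0, -98, 0]
    - [0, 0, -98, 0]

```text
time: 6.55
tool_pos: [555.1, -84.5, 65.3]
tcp_rot: [-0.402, 1.556, 2.209]
contact_force: [0.6, 0.2, -0.6]
grip_width: 0.3
```

```bash
cat > sw.py <<'E'
from h import *
import sys
o=st()
for a in map(float,sys.argv[2:]):
    d=float(sys.argv[1]);x=85-85*np.cos(a)+d*np.sin(a);y=-20-85*np.sin(a)-d*np.cos(a)
    print(a,(W(x,y,64)-o["tool_pos"]).round(1))
E
python3 sw.py 31 1.23 1.13 1.03 .93 .83 .73 .63 .53 .43 .33 .23 .13 .05 0;python3 - <<'E'
from h import *
o=get_obs();print(((pix("scene",o["tool_pos"])-[185,125])*4).round())
E
```

```text
t 6.55 tcp [555.1 -84.5  65.3] jig [  94.7 -112.9   65.3] jaw jig deg 159.6 F [ 0.6  0.2 -0.6] w 0.3
1.23 [-8.3  3.9 -1.3]
1.13 [-17.1   5.8  -1.3]
1.03 [-25.7   8.6  -1.3]
0.93 [-34.   12.3  -1.3]
0.83 [-41.9  16.7  -1.3]
0.73 [-49.3  22.   -1.3]
0.63 [-56.1  27.9  -1.3]
0.53 [-62.3  34.5  -1.3]
0.43 [-67.8  41.7  -1.3]
0.33 [-72.6  49.3  -1.3]
0.23 [-76.5  57.5  -1.3]
0.13 [-79.7  65.9  -1.3]
0.05 [-81.6  72.9  -1.3]
0.0 [-82.5  77.4  -1.3]
[437. 335.]
```

>>> carry_out:
  rows:
    - [-4, 2, -1, 0]
    - [-8.5, 4, -1, 0]
    - [-13, 5, -1, -3]
    - [-17, 6, -1, -6]
    - [-21.5, 7, -1, -8.5]
    - [-26, 8.5, -1, -11.5]
    - [-30, 10.5, -1, -14]
    - [-34, 12.5, -1, -17]
    - [-38, 14.5, -1, -20]
    - [-42, 17, -1, -23]
    - [-45.5, 19.5, -1, -26]
    - [-49, 22, -1, -29]
    - [-53, 25, -1, -31.5]
    - [-56, 28, -1, -34.5]
    - [-59, 31, -1, -37]
    - [-62, 34.5, -1, -40]
    - [-65, 38, -1, -43]
    - [-68, 42, -1, -46]
    - [-68, 42, -1, -46]

```text
time: 8.13
tool_pos: [486.7, -42.0, 65.2]
tcp_rot: [-0.467, 1.556, 1.339]
contact_force: [0.0, 0.2, 0.1]
grip_width: 0.6
```

```bash
python3 sw.py 31 .43 .33 .23 .13 .05 0 -.05; python3 - <<'E'
from h import *
look("e","top")
E
```

```text
t 8.1333 tcp [486.7 -42.   65.2] jig [ 19.8 -82.9  65.2] jaw jig deg 113.5 F [0.  0.2 0.1] w 0.6
0.43 [ 0.7 -0.9 -1.2]
0.33 [-4.1  6.8 -1.2]
0.23 [-8.1 14.9 -1.2]
0.13 [-11.2  23.4  -1.2]
0.05 [-13.1  30.4  -1.2]
0.0 [-14.   34.8  -1.2]
-0.05 [-14.7  39.3  -1.2]
```

View pics/e.png

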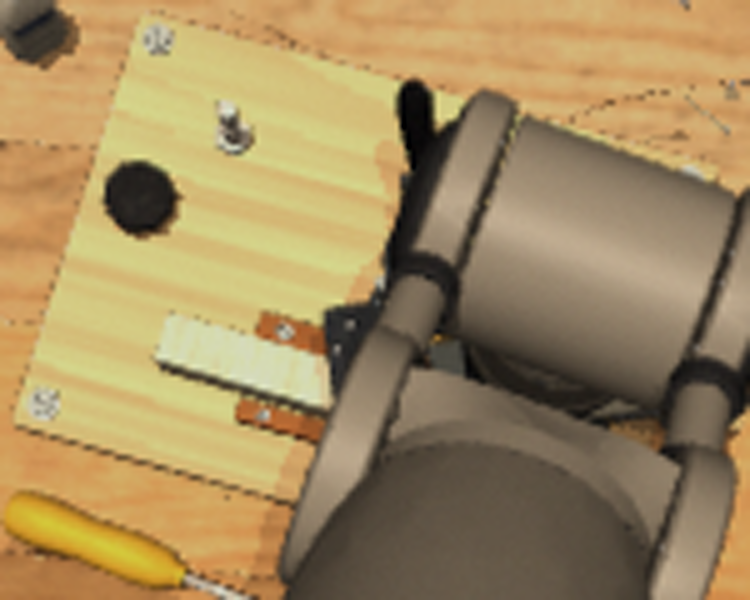

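The stick is still home, with its push end at (165,340). The lever has swung round with the strap, its tip now at (412,90), so the strap is following. I'll continue to the stop.

>>> carry_out:
  rows:
    - [-2, 3, -1, -3]
    - [-4, 7, -1, -6]
    - [-6, 11, -1, -9]
    - [-8, 15, -1, -12]
    - [-9.5, 19, -1, -14.5]
    - [-11, 23, -1, -17]
    - [-12, 26, -1, -19]
    - [-12.7, 28.5, -1, -21]
    - [-13.2, 31, -1, -22.5]
    - [-13.2, 31, -1, -23]

```text
time: 9.02
tool_pos: [473.9, -11.1, 64.6]
tcp_rot: [-0.52, 1.556, 0.888]
contact_force: [-0.4, 0.4, -0.1]
grip_width: 0.1
```

>>> carry_out:
  rows:
    - [-0.3, 1.5, 0, 0]
    - [-0.5, 3, 0, 0]
    - [-0.8, 4.5, 0, 0]
    - [-1, 6, 0, 0]
    - [-1, 6, 0, 0]

```text
time: 9.43
tool_pos: [473.0, -4.9, 64.6]
tcp_rot: [-0.535, 1.555, 0.874]
contact_force: [0.1, 0.2, 0.3]
grip_width: 0.7
```

```bash
python3 sw.py 31 0 -.05
```

```text
t 9.4333 tcp [473.   -4.9  64.6] jig [ -0.1 -48.8  64.6] jaw jig deg 90.7 F [0.1 0.2 0.3] w 0.7
0.0 [-0.3 -2.2 -0.6]
-0.05 [-1.   2.3 -0.6]
```

>>> carry_out:
  rows:
    - [-0.2, 1, 0, 0]
    - [-0.4, 2, 0, 0]
    - [-0.5, 3, 0, 0]
    - [-0.7, 4, 0, 0]
    - [-0.7, 4, 0, 0]

```text
time: 9.85
tool_pos: [472.7, -1.8, 64.8]
tcp_rot: [-0.655, 1.556, 0.754]
contact_force: [1.4, -7.4, -0.1]
grip_width: 0.2
```

```bash
python3 sw.py 31 0 -.05; python3 - <<'E'
from h import *
look("f","scene",(165,135,325,275),4)
E
```

```text
t 9.85 tcp [472.7  -1.8  64.8] jig [ -0.9 -45.7  64.8] jaw jig deg 90.7 F [ 1.4 -7.4 -0.1] w 0.2
0.0 [-0.1 -5.4 -0.8]
-0.05 [-0.7 -0.9 -0.8]
```

View pics/f.png

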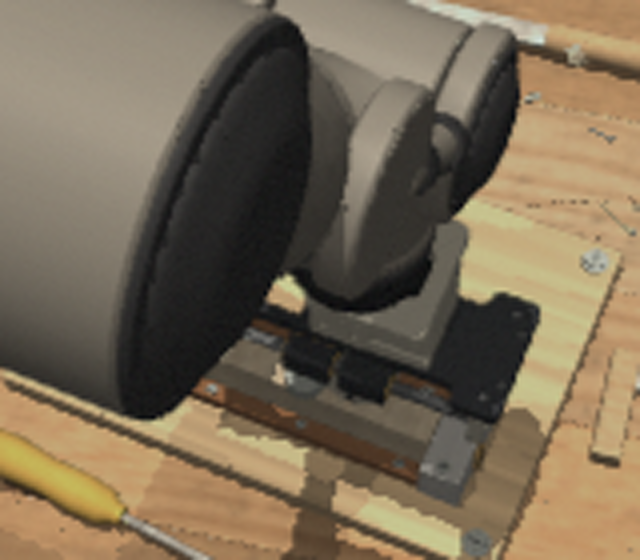

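The strap nose, at about (300,375), is now over the stick, and the force has risen to 7 N. One firmer nudge will confirm the stop, then I'll back off.

>>> carry_out:
  rows:
    - [-0.2, 1, 0, 0]
    - [-0.3, 2, 0, 0]
    - [-0.3, 2, 0, 0]
    - [-0.3, 2, 0, 0]

```text
time: 10.23
tool_pos: [472.7, -1.3, 64.9]
tcp_rot: [-0.804, 1.557, 0.606]
contact_force: [0.4, -9.8, -0.5]
grip_width: 0.4
```

>>> carry_out:
  rows:
    - [1, -4, 0, 0]
    - [2, -12, 0, 0]
    - [3, -20, 0, 0]
    - [3, -20, 25, 0]
    - [3, -20, 55, 0]
    - [3, -20, 90, 0]
    - [3, -20, 125, 0]
    - [3, -20, 150, 0]
    - [-30, -20, 150, 0]
    - [-70, -20, 150, 0]
    - [-110, -20, 150, 0]
    - [-110, -20, 150, 0]

```text
time: 11.23
tool_pos: [355.3, -20.0, 213.7]
tcp_rot: [-0.276, 1.56, 1.134]
contact_force: [-0.5, 1.5, -0.3]
grip_width: 0.1
```

```bash
python3 - <<'E'
from h import *
o=st();print(o["joint_positions"].round(2));look("g","top")
E
```

```text
t 11.2333 tcp [355.3 -20.  213.7] jig [-113.3  -84.1  213.7] jaw jig deg 90.8 F [-0.5  1.5 -0.3] w 0.1
[-0.28  0.04  1.95  0.01  1.15 -1.7 ]
```

View pics/g.png

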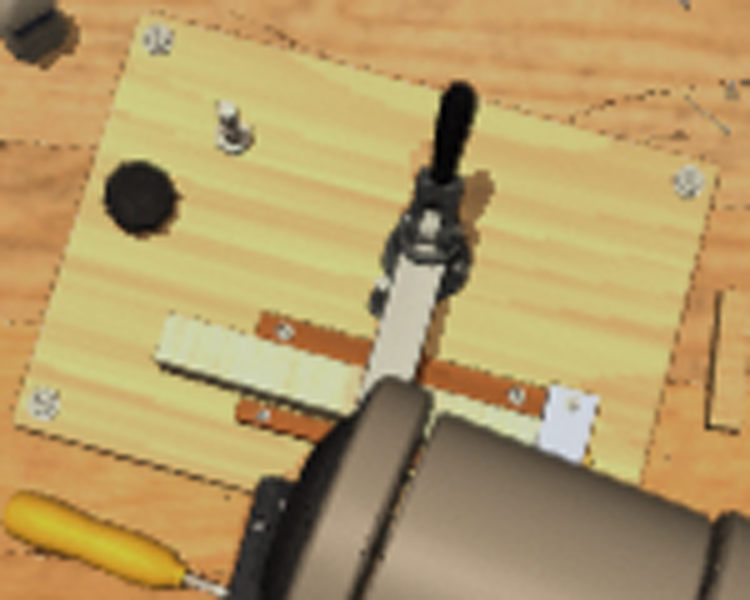

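The strap now lies across the stick, with its left edge running (395,265) to (365,375). The stick is still home and the lever is up, with its tip at (460,92). Now I'll check the strap angle and the lever tip.

```bash
python3 - <<'E'
from h import *
T=lambda x,y,z:J(ray("top",np.array([x,y])/5+[179.6,134.6],z)).round(1)
for l in(((395,265),(365,375)),((440,270),(418,370))):
    p,q=[T(*a,82) for a in l];d=p-q;print(p,q,"angle",np.arctan2(-d[1],d[0])*-1)
for z in(160,170,175,180):print(z,T(460,92,z))
print("push end",T(172,312,56),T(157,356,56))
o=st()
for b in(57,50,40,30,20,10,5,0,-3):
    r=np.radians(b);c=np.array([85+65*np.cos(r)-8.5*np.sin(r),100+65*np.sin(r)+8.5*np.cos(r)])
    print(b,c.round(1),W(c[0]-9.5,-20,c[1]).round(1))
E
```

```text
[64.7 -8.4 82. ] [ 6.5 -8.8 82. ] angle 0.006872744021170402
[ 68.3 -31.   82. ] [ 16.  -33.7  82. ] angle 0.05157944894107641
160 [137.9 -19.7 160. ]
170 [134.8 -20.1 170. ]
175 [133.3 -20.3 175. ]
180 [131.8 -20.5 180. ]
push end [15.6 97.3 56. ] [-8.5 98.1 56. ]
t 11.2833 tcp [359.4 -20.9 214.7] jig [-109.2  -84.2  214.7] jaw jig deg 90.7 F [ 0.5 -0.8  0.5] w 0.7
57 [113.3 159.1] [580.2   5.4 159.1]
50 [120.3 155.3] [587.1   4.2 155.3]
40 [129.3 148.3] [596.    2.6 148.3]
30 [137.  139.9] [603.6   1.3 139.9]
20 [143.2 130.2] [6.097e+02 2.000e-01 1.302e+02]
10 [147.5 119.7] [ 6.140e+02 -6.000e-01  1.197e+02]
5 [149.  114.1] [615.4  -0.8 114.1]
0 [150.  108.5] [616.4  -1.  108.5]
-3 [150.4 105.1] [616.7  -1.1 105.1]
```

Strap square, with lever tip at jig (134,-20,171), so about 55° up. I'll approach above the post, on the strap side of the lever.

>>> carry_out:
  rows:
    - [30, 5, 0, 0]
    - [60, 10, 0, 0]
    - [90, 15, 0, 0]
    - [120, 20, 0, 0]
    - [150, 25, 0, 0]
    - [180, 29, 0, 0]
    - [207, 29, 0, 0]
    - [207, 29, 0, 0]
    - [207, 29, -20, 0]
    - [207, 29, -40, 0]
    - [207, 29, -53, 0]
    - [207, 29, -53, 0]
    - [207, 29, -53, 0]

```text
time: 12.37
tool_pos: [566.2, 7.9, 161.3]
tcp_rot: [-0.596, 1.558, 0.813]
contact_force: [-0.1, -0.4, 0.4]
grip_width: 0.7
```

```bash
cat > lv.py <<'E'
from h import *
o=st()
for b in(57,50,45,40,35,30,25,20,15,10,5,0,-3,-6):
    r=np.radians(b);c=np.array([85+65*np.cos(r)-8.5*np.sin(r),100+65*np.sin(r)+8.5*np.cos(r)])
    print(b,(W(c[0]-9.5,-20,c[1])-o["tool_pos"]).round(1))
E
python3 lv.py
```

```text
t 12.3667 tcp [566.2   7.9 161.3] jig [ 89.5 -19.9 161.3] jaw jig deg 90.7 F [-0.1 -0.4  0.4] w 0.7
57 [14.  -2.6 -2.1]
50 [20.9 -3.8 -6. ]
45 [25.5 -4.6 -9.3]
40 [ 29.8  -5.3 -13. ]
35 [ 33.8  -6.  -17. ]
30 [ 37.4  -6.7 -21.4]
25 [ 40.6  -7.3 -26.1]
20 [ 43.4  -7.7 -31.1]
15 [ 45.8  -8.2 -36.2]
10 [ 47.7  -8.5 -41.6]
5 [ 49.2  -8.8 -47.1]
0 [ 50.2  -8.9 -52.8]
-3 [ 50.5  -9.  -56.2]
-6 [ 50.7  -9.  -59.6]
```

>>> carry_out:
  rows:
    - [7, -1, -1, 0]
    - [14, -2.5, -2, 0]
    - [21, -4, -6, 0]
    - [25.5, -4.5, -9, 0]
    - [30, -5.5, -13, 0]
    - [34, -6, -17, 0]
    - [37.5, -6.5, -21.5, 0]
    - [40.5, -7.5, -26, 0]
    - [43.5, -8, -31, 0]
    - [46, -8, -36, 0]
    - [46, -8, -36, 0]

```text
time: 13.28
tool_pos: [612.3, -0.2, 124.1]
tcp_rot: [-0.543, 1.559, 0.866]
contact_force: [0.5, 0.3, 2.0]
grip_width: 0.9
```

```bash
python3 lv.py|tail -n +1 | sed -n '1p;9,15p'; python3 - <<'E'
from h import *
look("i","scene",(165,125,325,275),4)
E
```

```text
t 13.2833 tcp [ 6.123e+02 -2.000e-01  1.241e+02] jig [136.4 -19.9 124.1] jaw jig deg 90.7 F [0.5 0.3 2. ] w 0.9
20 [-2.7  0.4  6.1]
15 [-0.3 -0.1  1. ]
10 [ 1.6 -0.4 -4.4]
5 [ 3.1 -0.7 -9.9]
0 [  4.   -0.8 -15.6]
-3 [  4.4  -0.9 -19. ]
-6 [  4.6  -0.9 -22.4]
```

View pics/i.png

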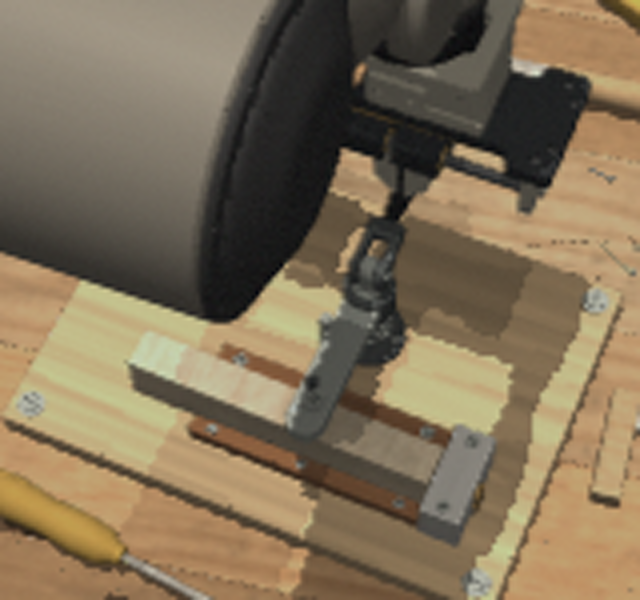

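The strap is over the stick, with its nose at (310,410), and the fingers are pressing on the lever at (400,195). I'll go on down to the stop.

>>> carry_out:
  rows:
    - [1, 0, -3, 0]
    - [2, -0.5, -6, 0]
    - [3, -0.5, -10, 0]
    - [3.5, -1, -13, 0]
    - [4, -1, -16, 0]
    - [4, -1, -18, 0]
    - [4, -1, -20, 0]
    - [4, -1, -20, 0]
    - [4, -1, -20, 0]

```text
time: 14.08
tool_pos: [616.3, -0.9, 105.9]
tcp_rot: [-0.598, 1.558, 0.811]
contact_force: [-2.9, 2.0, 12.2]
grip_width: 0.9
```

```bash
python3 lv.py| sed -n '1p;12,15p'
```

```text
t 14.0833 tcp [616.3  -0.9 105.9] jig [140.4 -19.9 105.9] jaw jig deg 90.7 F [-2.9  2.  12.2] w 0.9
5 [-0.8  0.1  8.2]
0 [ 0.1 -0.1  2.6]
-3 [ 0.5 -0.2 -0.8]
-6 [ 0.6 -0.2 -4.2]
```

>>> carry_out:
  rows:
    - [0, 0, -2, 0]
    - [0, 0, -4, 0]
    - [0, 0, -6, 0]
    - [0, 0, -6, 0]
    - [0, 0, -6, 0]

```text
time: 14.5
tool_pos: [616.6, -0.8, 104.5]
tcp_rot: [-0.786, 1.556, 0.623]
contact_force: [-12.1, 1.8, 31.3]
grip_width: 0.3
```

There's 31 N with almost no travel, so the lever is at its stop. I'll retreat straight up, then clear the view.

>>> carry_out:
  rows:
    - [0, 0, 10, 0]
    - [0, 0, 40, 0]
    - [0, 0, 80, 0]
    - [0, 0, 110, 0]
    - [0, -40, 110, 0]
    - [0, -80, 110, 0]
    - [0, -120, 110, 0]
    - [0, -160, 110, 0]
    - [0, -200, 110, 0]
    - [0, -230, 110, 0]
    - [0, -260, 110, 0]
    - [0, -260, 110, 0]
    - [0, -260, 110, 0]

```text
time: 15.58
tool_pos: [615.7, -262.5, 213.1]
tcp_rot: [-0.646, 1.557, 0.76]
contact_force: [-0.2, 0.1, 0.7]
grip_width: 0.6
```

```bash
python3 - <<'E'
from h import *
st();look("k","scene",(165,155,325,275),5)
cv2.imwrite("pics/k2.png",capture("top")[...,::-1])
E
```

```text
t 15.5833 tcp [ 615.7 -262.5  213.1] jig [ 185.3 -277.7  213.1] jaw jig deg 90.6 F [-0.2  0.1  0.7] w 0.6
```

The viewer's limit is reached, so I'll check by masks instead.

```bash
python3 - <<'E'
from h import *
im=cv2.imread("pics/k2.png");g=im.max(2)
p=pix("top",W(176,-20,100));print("expected tip px",p.round(1))
m=np.zeros(g.shape,np.uint8);m[138:185,250:300]=(g[138:185,250:300]<50)*255
c=max(cv2.findContours(m,0,2)[0],key=cv2.contourArea)[:,0].astype(float)
tip=c[c[:,1].argmin()];print("dark area",len(c),"tip px",tip,"at z100:",J(ray("top",tip,100)).round(1))
hsv=cv2.cvtColor(im,cv2.COLOR_BGR2HSV)
# strap: pale grey between post and nose
s=np.zeros(g.shape,np.uint8);s[185:222,245:275]=((hsv[...,1]<45)&(hsv[...,2]>140))[185:222,245:275]*255
k=max(cv2.findContours(s,0,2)[0],key=cv2.contourArea);vx,vy,x,y=cv2.fitLine(k,2,0,.01,.01).ravel()
a,b=[J(ray("top",(x+t*vx,y+t*vy),78)) for t in(-10,10)];d=a-b;print("strap dir",a.round(1),b.round(1),"angle",round(float(np.arctan(d[1]/d[0])),3))
old=cv2.imread("pics/g.png");new=cv2.resize(im[135:255,180:330],None,fx=5,fy=5,interpolation=cv2.INTER_CUBIC)
print("stick region change",np.abs(old[290:380,140:260].astype(int)-new[290:380,140:260]).mean().round(1),"bystanders",np.abs(old[80:250,90:270].astype(int)-new[80:250,90:270]).mean().round(1))
E
```

```text
expected tip px [274.7 146. ]
dark area 24 tip px [273. 147.] at z100: [172.2 -16.6 100. ]
strap dir [56.4  7.  78. ] [ 60.1 -43.6  78. ] angle -1.498
stick region change 53.3 bystanders 12.3
```

The lever tip matches its down position. The strap fit and the stick difference aren't conclusive, so I'll measure both directly.

```bash
python3 - <<'E'
from h import *
im=cv2.imread("pics/k2.png");hsv=cv2.cvtColor(im,cv2.COLOR_BGR2HSV).astype(int)
def prof(a,b,z,n=25):
    for s in np.linspace(0,1,n):
        P=np.array(a)+(np.array(b)-np.array(a))*s;u=pix("top",W(P[0],P[1],z)).round().astype(int);print(P.round(0).astype(int).tolist(),hsv[u[1],u[0]].tolist(),end="; ")
    print()
prof((2,125),(2,75),56,21)
prof((50,10),(50,-50),77,25)
prof((20,10),(20,-50),77,25)
old=cv2.imread("pics/g.png");new=cv2.resize(im[135:255,180:330],None,fx=5,fy=5,interpolation=cv2.INTER_CUBIC)
for n,r in(("stick end",(290,380,140,260)),("knob",(150,250,90,190)),("bolt",(90,160,205,260)),("screws",(20,60,140,180))):
    o,w=[cv2.cvtColor(q[r[0]:r[1],r[2]:r[3]],6).astype(np.float32) for q in(old,new)];print(n,o.mean(),w.mean(),cv2.phaseCorrelate(o,w))
E
```

```text
[2, 125] [27, 96, 221]; [2, 122] [27, 95, 220]; [2, 120] [26, 96, 222]; [2, 118] [26, 95, 222]; [2, 115] [27, 96, 221]; [2, 112] [27, 96, 221]; [2, 110] [26, 98, 221]; [2, 108] [26, 96, 222]; [2, 105] [27, 95, 222]; [2, 102] [27, 93, 220]; [2, 100] [27, 91, 222]; [2, 98] [31, 60, 222]; [2, 95] [34, 45, 227]; [2, 92] [33, 47, 226]; [2, 90] [31, 56, 224]; [2, 88] [33, 49, 227]; [2, 85] [34, 43, 218]; [2, 82] [33, 52, 44]; [2, 80] [0, 20, 25]; [2, 78] [15, 39, 26]; [2, 75] [18, 44, 29]; 
[50, 10] [16, 75, 98]; [50, 8] [16, 71, 93]; [50, 5] [18, 72, 88]; [50, 2] [17, 72, 81]; [50, 0] [18, 72, 85]; [50, -2] [19, 69, 81]; [50, -5] [19, 56, 86]; [50, -7] [22, 49, 94]; [50, -10] [21, 50, 102]; [50, -12] [24, 40, 161]; [50, -15] [26, 33, 211]; [50, -18] [24, 32, 214]; [50, -20] [23, 36, 184]; [50, -22] [24, 31, 215]; [50, -25] [23, 32, 215]; [50, -28] [25, 31, 215]; [50, -30] [25, 31, 208]; [50, -32] [22, 42, 163]; [50, -35] [16, 137, 140]; [50, -38] [18, 128, 160]; [50, -40] [24, 102, 215]; [50, -42] [25, 100, 220]; [50, -45] [25, 99, 221]; [50, -47] [25, 99, 221]; [50, -50] [25, 100, 220]; 
[... 279 characters left out ...]
74, 131]; [20, -20] [17, 72, 127]; [20, -22] [17, 72, 128]; [20, -25] [18, 72, 124]; [20, -28] [17, 71, 126]; [20, -30] [17, 70, 123]; [20, -32] [17, 72, 121]; [20, -35] [17, 75, 122]; [20, -38] [17, 72, 121]; [20, -40] [16, 76, 118]; [20, -42] [17, 70, 116]; [20, -45] [17, 71, 115]; [20, -47] [19, 72, 113]; [20, -50] [16, 71, 111]; 
stick end 187.2113 147.26074 ((0.9331809800930344, -24.502236928233785), 0.07025680665616636)
knob 118.38 128.3689 ((-0.010261186396611777, -0.006970255903532063), 0.9996366245269775)
bolt 166.8691 180.3413 ((0.00606919287709573, 0.0006511503736490454), 0.9889543365549158)
screws 173.75937 188.00937 ((0.05815379724345249, 0.1336306588084888), 1.0107894504070283)
```

The arm hides part of the scene. I'll shift it aside once for a clean strap check.

>>> carry_out:
  rows:
    - [-20, -40, 20, 0]
    - [-60, -75, 40, 0]
    - [-100, -110, 60, 0]
    - [-130, -140, 60, 0]
    - [-160, -170, 60, 0]
    - [-160, -170, 60, 0]
    - [-160, -170, 60, 0]

```text
time: 16.27
tool_pos: [452.4, -433.6, 274.7]
tcp_rot: [-0.778, 1.559, 0.627]
contact_force: [0.7, 0.3, -0.2]
grip_width: 0.5
```

```bash
python3 - <<'E'
from h import *
st();im=capture("top")[...,::-1].copy();hsv=cv2.cvtColor(im,cv2.COLOR_BGR2HSV)
Z=77;xs=np.arange(15,66,2.5);ys=np.arange(10,-55,-.5);C=[]
for x in xs:
    u=np.array([pix("top",W(x,y,Z)) for y in ys],np.float32)
    v=cv2.remap(hsv,u[:,0].copy(),u[:,1].copy(),cv2.INTER_LINEAR).reshape(-1,3).astype(int)
    k=(v[:,1]<48)&(v[:,2]>140)&(ys<-3)&(ys>-40)
    if k.sum()>20:C.append((x,ys[k].max(),ys[k].min()))
C=np.array(C);print(C[::3].round(1).tolist())
print("slopes",[np.polyfit(C[:,0],C[:,i],1)[0].round(3) for i in(1,2)])
for n,y in(("drill",np.arange(-85,-112,-2)),):
    for q in y:
        u=pix("top",W(2,q,54)).round().astype(int);print(int(q),hsv[u[1],u[0]].tolist(),end="; ")
E
```

```text
t 16.2667 tcp [ 452.4 -433.6  274.7] jig [  54.1 -474.5  274.7] jaw jig deg 90.5 F [ 0.7  0.3 -0.2] w 0.5
[[15.0, -10.0, -31.0], [22.5, -10.0, -31.5], [30.0, -10.5, -31.0], [37.5, -9.5, -30.5], [45.0, -9.5, -31.0], [52.5, -3.5, -31.5], [60.0, -9.5, -32.0]]
slopes [np.float64(0.078), np.float64(-0.017)]
-85 [33, 54, 213]; -87 [34, 50, 214]; -89 [34, 50, 214]; -91 [34, 44, 213]; -93 [36, 37, 214]; -95 [35, 40, 213]; -97 [35, 40, 213]; -99 [34, 33, 208]; -101 [23, 12, 175]; -103 [109, 16, 223]; -105 [107, 16, 222]; -107 [107, 16, 222]; -109 [108, 15, 221]; -111 [104, 13, 219];
```

The strap edges are parallel to jig x within about 0.02 rad; the 0.078 slope comes from one outlier, the -3.5 row. The stick runs unbroken up to the block at y of about -100, and the arm is clear. Handing in.

```bash
python3 -c "
from plant import *
print(close_job())"
```

```text
the job is handed in; nothing more can be done
None
```

I did all three steps in order and handed the job in at about 16 s of the 58 s allowed. `close_job` gave no verdict.

- **Stick:** I pushed it along the channel with the closed fingers until the force rose to 22–26 N at the bushing block. The last picture check shows stick up to jig y ≈ -100 mm with no gap to the block, and its push end at y ≈ 98 mm.
- **Strap:** I swung it over with the finger's back until its stop resisted with about 10 N. In the last check its -y edge is square to within about 0.02 rad. A line fit to the other edge gave 0.078, which I put down to one bad row, because the other printed rows there stay within about 1 mm.
- **Lever:** I pushed it down until the force reached 31 N with almost no further travel. The grip tip then measured x ≈ 172 mm against 176 mm expected, about 1.5 pixels off. The foot's force can't be measured directly, so I inferred the clamping from the lever being at its stop.
- **Surroundings:** the knob and bolt showed no shift against an earlier picture. I didn't measure the other tools, but the arm met no unexpected forces. The arm ended well clear, with contact force under 1 N.

The viewer stopped at its 12-picture limit, so I made the final checks with colour masks and pixel profiles instead of viewing a last picture. Two of those gave no usable result, a first strap fit and a stick-shift comparison with the arm in view. I moved the arm aside and measured the strap and the stick's drill end again.

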